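Swing the magnifier over the red board and power it with the jog lever

ROBOT

A 6-joint arm with a two-finger parallel gripper is mounted at the origin on the work surface. World frame = base frame: x ahead of the robot, y to its left, z up, the work surface at z = 0. Lengths are in m, angles in rad, forces in N, time in s.
With the tool pointing down it reaches from about 0.375 to 0.975 m from the base axis. Payload 3.8 kg.
Tool frame: the origin (TCP) lies midway between the tips of the shut fingers; the grasp point (between the pads) lies manip.grip_depth behind it (manip.grip_depth is the distance from the TCP to the grasp point, in m); z points along the fingers, y is the line along which they close (so a half turn about z gives the same grasp; the last joint's range is limited). The gripper opens to 85 mm and grips with 20 to 120 N. Pads are 22 mm wide; open, the fingers measure 114 mm over their backs; the gripper's body (76 mm by 85 mm) begins 54 mm behind the grasp point. The pads swing forward as they close: fully open they stand 13 mm farther back than shut.
Start: joints at [-1.256, 0.264, 1.604, -0, 1.274, -0.037], TCP at [0.233, -0.634, 0.231] pointing down, gripper open.
Joint ranges: [-2.63, 2.63], [-0.94, 2.18], [0.31, 2.57], [-1.31, 4.45], [0, 2.66], [-2.55, 2.55]. Speed limits (rad/s): [2.57, 2.57, 3.14, 3.14, 3.14, 3.14].

INTERFACE

Orientations are given as a 3x3 rotation matrix whose columns are the frame's x, y, z axes.
In Python, from station import manip, get_image, ticket, cut_out, pinpoint gives the robot as it stands.
- The arm moves only by the tool move_arm, never from a script. Its argument "moves" is a list of rows, each an object of numbers: "dx", "dy", "dz": the shift along the tool's x, y, z in units of 25 mm (1.0 is 25 mm); "spin": the turn about the tool's z in units of 6 degrees (1.0 is 6 degrees). In form: [{"dx": .., "dy": .., "dz": .., "spin": ..}, ...]. A call has 1 to 20 rows; each row is the pose to reach, as a shift and turn from the pose commanded when the call began, along the tool's axes at that moment; what a row does not reach only later rows make up. A row lasts 1/10 s, in which the tool goes at most 50 mm and 8.59 degrees, less where a joint would pass 70% of its speed; a pose out of reach is approached as far as the arm can. A call with a gripper value outside its range is refused whole. "grip" is the opening, from 0 (shut) to 1 (fully open), set as the call begins (left out, the last holds). The fingers move at their own pace and stop on an object; "squeeze" is the grip in N (left out, the last holds). Time passes only in rows, so rows that repeat a pose let the fingers close. It gives the time, the measured TCP pose, the force, the opening and the grip force at its end, in the units of the state.
- manip.sense(): the state, without advancing time (a new reading comes with each control period).
- get_image(name): name is "side" or "top" or "wrist"; returns a dict with "img" (480x640x3 uint8, red, green, blue), "vertical_fov" (degrees; the focal length in pixels is half the picture's height over the tangent of half this angle, whatever the lens; pixels are square), "cx", "cy" (the principal point, pixels), "origin" and "rotation" of the camera in the world. Camera axes: x right, y down, z forward; pixel columns grow to the right and rows downward; lengths in m; the calibration is good to about 2 mm. The wrist camera is an equidistant fisheye: a pixel r from the principal point sees the ray r / f radians off the axis. A picture is of the moment at which its call begins. There is no depth.
- ticket.close_job(): hands the job in; it is judged then, once.
Trained networks look in the newest picture that a camera, given by its name, has taken for a name from the list of things; names that differ only in an ending like _2 or _b are one class to them, and where a whole thing is asked for, a point or a joint stands for the part that bears it (a point fixed in the world has none). Each returns a list of dicts, best first, with "confidence" (0 to 1); they miss things now and then, are a little off and sometimes report something else, mostly with a low value. They report only what shows in the picture. A call takes as long as a camera call. They do not tell look-alikes from the thing itself.
- cut_out(camera, thing): "mask" (480x640 bool, what is visible of it) and "extent" ([left, top, width, height] in pixels, round what is visible of it).
- pinpoint(camera, thing): "pixel" ([column, row] in pixels: a listed point, or the origin of a listed thing).
The state is a dict: "t": time; "qpos": joint angles; "qvel": joint speeds; "tau": joint torques, N m; "eef_pos": TCP position; "tcp_rot": TCP orientation; "contact_force": force on the tool from outside, world axes, zero at the start; "torque": the same for the moment, N m; "gripper_width": opening from 0.0 (shut) to 1.0 (fully open); "grip_force": force on a finger pad.
Only numpy, scipy, OpenCV 4.12 (cv2) and the standard library are available. Lean on these libraries where they do the work, as an engineer would, in place of code of your own. Each camera call takes 0.05 s, during which the arm holds its last target. There are 200 camera calls.

TASK

Inspect the red round circuit board: swing the magnifier arm by its knob until the lens is centred over the red board, and let go so that it stays there. Then power that board: tilt the yellow spring-centred lever on the control box fully towards the side on which the red board lies (left or right of the magnifier's post, as seen from the robot), hold it over for a good second, and let it come back to the middle. Never tilt the lever to the other side, and leave both boards and the other things on the bench where they are.

Things in the scene. Friction and masses are not known exactly. Their poses are not given: they have to be found in the camera images.
- magnifier: bench magnifier, fixed to the table: white foot bar 220 mm long (along its x), 64 mm wide and 22 mm high, with an upright steel post 28 mm thick near its far end. Origin at table height under the foot; the post's vertical axis stands 100 mm from it along its +x axis; z up, -x points roughly towards the robot, +y to the robot's left. It carries the swing arm, whose black hub on the post tops out 180 mm above the table.
- swing: the magnifier's swing arm. Origin: centre of its clear round lens, 158 mm above the table, 220 mm from the post axis, about which it turns (1.1 rad either way of the magnifier's -x axis); its -x axis points away from the post, to the knob. Friction-held (0.5 N m, 1.7 N at the knob): stays where released. Lens: 100 mm clear width, in a white ring 128 mm across, 146 to 170 mm above the table.
- swing_knob (a point): on the axis of the black upright knob on the arm's outer end, 300 mm from the post axis, in line with post and lens: a cylinder 24 mm thick with an orange band, standing from 164 to 210 mm above the table; this point is 188 mm above the table, 22 mm below the knob's top. Grip or push it from above.
- red_board: the board to inspect: loose red disc, 76 mm across, 6 mm thick, with a black chip in the middle; origin at the centre of its underside. It lies in one of two low black trays (100 mm across, 6 mm high, with four 12 mm pins) on the table, one left and one right of the arm's start, whose centres are 220 mm from the post axis, so the lens can be swung exactly over it.
- blue_board: loose blue disc like the red one, in the other tray; not to be inspected.
- control_box: fixed cream box, 110 x 100 x 50 mm (x, y, height), at the robot's front right; origin at the centre of its underside; a black collar in its top carries the lever. Its sides run nearly along the world's x and y axes.
- power_lever (a joint): tilt of the yellow lever about a pivot at the centre of the box's top (50 mm above the table), rad; 0 upright, positive leans to the robot's left (box +y), negative to its right (-y); stops at -0.5 and 0.5. A spring (0.7 N m/rad, 4 N at the grip when fully over) brings it back to 0 when let go.
- lever_top (a point): centre of the lever's top, 105 mm from the pivot, 155 mm above the table when upright. The yellow grip below it is a cylinder 22 mm thick and 60 mm long on a 10 mm steel rod.
- brush: bystander: brush 150 mm long, lying on the mat left of the left tray; origin under its middle.
- screwdriver: bystander: screwdriver 180 mm long lying on the mat; origin under its middle.
- solder_spool: bystander: grey spool, 60 mm across, 50 mm high; origin under its centre.
- flux_bottle: bystander: yellow bottle, 44 mm across, 110 mm high; origin under its centre.
- multimeter: bystander: yellow meter 150 x 76 x 36 mm; origin under its centre.
- cup: bystander: open white cup, 72 mm across, 85 mm high; origin under its centre.
There are look-alikes about, which are no part of the job. Leave any green or pink look-alike of the control_box alone.

How it is judged:
On the way, in this order (a step that is already met when the one before it is completed fails the run):
1. the lens stands centred over the red board (within 12 mm), still, and the magnifier is let go (horizontal distance between swing and red_board below 0.012 m and angular speed of swing below 0.05 rad/s and contact force between the fingers and magnifier below 0.3 N), for 0.2 s.
2. the lever is held over (at least 0.35 rad) for 0.7 s towards the side on which the red board lies, with the lens still over the red board (horizontal distance between swing and red_board below 0.012 m and ((y of red_board in the frame of magnifier above 0 m and value of joint power_lever above 0.35 rad) or (y of red_board in the frame of magnifier below 0 m and value of joint power_lever below -0.35 rad))), for 0.7 s.
At the end, for the whole second after the job is handed in: The lens centre is within 12 mm (horizontally) of the red board's centre and still, and the lever is back in the middle (within 0.05 rad) and still (horizontal distance between swing and red_board below 0.012 m and angular speed of swing below 0.05 rad/s and value of joint power_lever between -0.05 and 0.05 rad and velocity of joint power_lever between -0.1 and 0.1 rad/s); the robot touches nothing.
It fails at once if the lever is tilted more than 0.2 rad to the side of the blue board ((y of red_board in the frame of magnifier above 0 m and value of joint power_lever below -0.2 rad) or (y of red_board in the frame of magnifier below 0 m and value of joint power_lever above 0.2 rad)).
It fails at once if a board is moved by more than 10 mm (distance of any of red_board, blue_board from where it was at the start of the episode above 0.01 m).
It fails at once if another thing on the bench is moved by more than 30 mm (distance of any of brush, screwdriver, solder_spool, flux_bottle, multimeter, cup from where it was at the start of the episode above 0.03 m).
It also fails if it takes over 58 s, if anything falls off the work surface, if the arm or the gripper's body presses on something with over 40 N, if the wrist force passes 120 N, or if a joint passes its speed limit or range.

## Working session

There is one attempt and no reset: what is moved stays moved. The work goes in short steps, Python scripts to look and compute and a tool call to move; the robot and the scene stay as the last step left them, time stands still between calls to the robot, and variables do not carry over. Pictures are saved under pics/ and viewed, at most 10 in all, crops included, and the job is handed in when it is done.

Besides the shell and the picture viewer there is one more tool, called as name(argument=value, ...), one argument or row to a line, values as JSON. move_arm: Moves the arm, as the interface text tells. Its arguments: {"type":"object","properties":{"moves":{"type":"array","items":{"type":"object","properties":{"dx":{"type":"number"},"dy":{"type":"number"},"dz":{"type":"number"},"spin":{"type":"number"}}}},"grip":{"type":"number"},"squeeze":{"type":"number"}},"required":["moves"]}

```bash
mkdir -p pics
cat > h.py <<'E'
import numpy as np, cv2
from station import manip, get_image, ticket, cut_out, pinpoint
def ray(c,p):
    f=240/np.tan(np.radians(c["vertical_fov"])/2)
    d=np.array([p[0]-c["cx"],p[1]-c["cy"]])/f
    if c.get("name")=="wrist":
        r=np.linalg.norm(d); v=np.r_[d/max(r,1e-9)*np.sin(r),np.cos(r)]
    else: v=np.r_[d,1.]
    return np.array(c["rotation"])@v
def onz(c,p,z):
    v=ray(c,p); o=np.array(c["origin"]); return o+v*(z-o[2])/v[2]
def shot(n):
    c=get_image(n); c["name"]=n; return c
def save(c,fn): cv2.imwrite("pics/"+fn,cv2.cvtColor(c["img"],cv2.COLOR_RGB2BGR))
E
python3 - <<'E'
from h import *
H=dict(red_board=0,blue_board=0,swing=.158,swing_knob=.188,lever_top=.155,control_box=0,magnifier=0,flux_bottle=0,cup=0,multimeter=0,solder_spool=0)
for n in("top","side"):
    c=shot(n); save(c,n+"0.png"); print(n,np.round(c["origin"],3),np.round(c["rotation"],2).tolist())
    for k,z in H.items():
        for r in pinpoint(n,k)[:3]: print(k,np.round(r["pixel"]),round(r["confidence"],2),np.round(onz(c,r["pixel"],z),3))
s=manip.sense(); print(s["t"],s["eef_pos"],np.round(s["tcp_rot"],3),manip.grip_depth)
E
```

```text
top [ 0.432 -0.054  1.302] [[0.01, -1.0, 0.06], [-1.0, -0.02, -0.02], [0.02, -0.06, -1.0]]
red_board [335. 180.] 0.87 [ 0.686 -0.11   0.   ]
blue_board [235. 188.] 0.96 [0.658 0.15  0.   ]
swing [278. 191.] 0.72 [0.625 0.026 0.158]
swing_knob [268. 226.] 0.79 [0.543 0.045 0.188]
lever_top [437. 348.] 0.71 [ 0.275 -0.34   0.155]
lever_top [372. 285.] 0.59 [ 0.414 -0.191  0.155]
lever_top [520. 317.] 0.47 [ 0.347 -0.529  0.155]
control_box [423. 346.] 0.96 [ 0.259 -0.342  0.   ]
control_box [496. 312.] 0.95 [ 0.348 -0.531  0.   ]
control_box [366. 286.] 0.89 [ 0.409 -0.194  0.   ]
magnifier [287. 157.] 0.73 [0.743 0.015 0.   ]
magnifier [151. 179.] 0.42 [0.677 0.367 0.   ]
flux_bottle [294. 275.] 0.69 [ 0.436 -0.008  0.   ]
flux_bottle [422. 173.] 0.64 [ 0.707 -0.34   0.   ]
flux_bottle [276. 191.] 0.29 [0.652 0.042 0.   ]
cup [476. 231.] 0.92 [ 0.555 -0.479  0.   ]
multimeter [152. 276.] 0.64 [0.429 0.356 0.   ]
solder_spool [224. 272.] 0.65 [0.44  0.171 0.   ]
solder_spool [423. 174.] 0.59 [ 0.705 -0.341  0.   ]
side [0.367 0.804 0.996] [[-0.99, -0.12, 0.12], [-0.17, 0.69, -0.7], [-0
[... 173 characters left out ...]
 162.] 0.67 [ 0.429 -0.369  0.155]
lever_top [433. 174.] 0.64 [ 0.262 -0.341  0.155]
lever_top [373. 205.] 0.55 [ 0.409 -0.189  0.155]
control_box [366. 245.] 0.87 [ 0.417 -0.203  0.   ]
control_box [427. 217.] 0.73 [ 0.257 -0.343 -0.   ]
control_box [400. 172.] 0.7 [ 0.346 -0.546 -0.   ]
magnifier [224. 292.] 0.83 [0.75  0.021 0.   ]
flux_bottle [277. 197.] 0.75 [ 0.705 -0.362  0.   ]
cup [325. 178.] 0.96 [ 0.575 -0.476  0.   ]
multimeter [328. 444.] 0.79 [0.432 0.362 0.   ]
solder_spool [335. 358.] 0.6 [0.448 0.167 0.   ]
solder_spool [207. 426.] 0.2 [0.68  0.366 0.   ]
1.2 [ 0.23259283 -0.6336664   0.23128961] [[ 0.939  0.345  0.   ]
 [ 0.345 -0.939  0.   ]
 [ 0.    -0.    -1.   ]] 0.0187
```

View pics/top0.png

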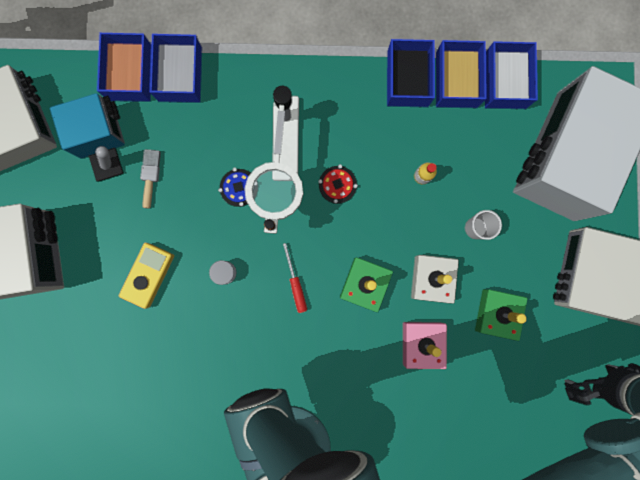

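View pics/side0.png

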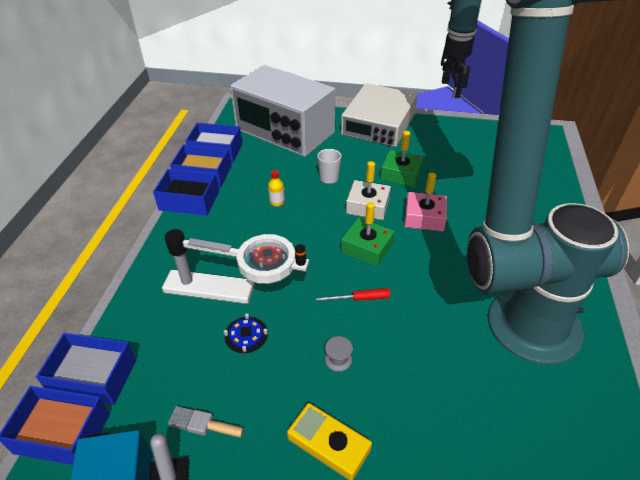

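The top view shows red board (338,184), right of the post (283,92). The blue board is at (238,187), the lens at (274,191) and the knob at (269,225).
Lever candidates in the top view are green (370,285), cream (448,279), green (520,317) and pink (437,350). By the description I choose cream at (437,279), and check it next in a crop.

Run:
```python
from h import *
C={n:shot(n) for n in("top","side")}
def tri(pt,ps):
    A=[];b=[]
    for n,p in(("top",pt),("side",ps)):
        v=ray(C[n],p);v/=np.linalg.norm(v);P=np.eye(3)-np.outer(v,v);A.append(P);b.append(P@C[n]["origin"])
    return np.linalg.lstsq(np.vstack(A),np.hstack(b),rcond=None)[0]
for n,c in C.items():
    h=cv2.cvtColor(c["img"],cv2.COLOR_RGB2HSV)
    for k,z in(("red_board",.006),("blue_board",.006),("swing",.158),("swing_knob",.188),("lever_top",.155),("control_box",.025)):
        for r in cut_out(n,k)[:3]:
            m=r["mask"]; ys,xs=np.nonzero(m); (a,b),_=cv2.minEnclosingCircle(np.c_[xs,ys].astype(np.float32))
            print(n,k,r["extent"],round(r["confidence"],2),np.round([xs.mean(),ys.mean(),a,b],1),np.round(onz(c,(a,b),z),3), np.round(np.median(c["img"][m],0)))
c=C["top"]
print("hub",onz(c,(283,92),.18),tri((283,92),(175,237)))
print("lever cream",tri((449,279),(371,165)),onz(c,(449,279),.155),onz(C["side"],(371,165),.155))
a=cv2.resize(c["img"][60:310,210:310],None,fx=2.4,fy=2.4,interpolation=2);b=cv2.resize(c["img"][230:330,330:490],None,fx=3,fy=3,interpolation=2)
o=np.zeros((600,740,3),np.uint8);o[:600,:240]=a;o[:300,250:730]=b
b=cv2.resize(C["side"]["img"][150:250,330:490],None,fx=3,fy=3,interpolation=2);o[300:,250:730]=b
c["img"]=o;save(c,"crop.png")
```

```text
top red_board [323.3, 168.9, 28.9, 30.8] 0.83 [337.8 184.2 338.  184.4] [ 0.672 -0.118  0.006] [136.  37.  36.]
top blue_board [225.0, 175.1, 21.3, 25.8] 0.64 [235.7 186.3 237.8 186.8] [0.661 0.141 0.006] [ 41.  62. 180.]
top swing [248.2, 85.2, 51.8, 146.4] 0.92 [275.2 177.2 279.1 159.5] [0.699 0.025 0.158] [112. 159. 148.]
top swing_knob [243.6, 87.1, 59.6, 145.8] 0.62 [275.3 177.  277.5 160. ] [0.691 0.027 0.188] [127. 159. 149.]
top lever_top [436.8, 276.8, 13.7, 9.1] 0.48 [443.7 279.3 443.5 279.5] [ 0.429 -0.354  0.155] [188. 172.  81.]
top lever_top [504.8, 313.0, 21.8, 8.5] 0.48 [517.4 317.8 516.  318. ] [ 0.344 -0.52   0.155] [157. 136.  63.]
top control_box [339.3, 256.5, 56.1, 55.3] 0.97 [366.2 284.3 366.1 284.4] [ 0.414 -0.191  0.025] [ 74. 164.  96.]
top control_box [403.3, 323.5, 42.3, 45.5] 0.92 [424.4 345.1 425.  345. ] [ 0.264 -0.341  0.025] [156. 101. 121.]
top control_box [474.1, 288.3, 53.5, 54.1] 0.73 [500.9 314.2 500.7 314.5] [ 0.343 -0.533  0.025] [ 44. 106.  58.]
side blue_board [229.4, 318.6, 34.0, 29.9] 0.61 [245.8 332.5 245.6 332.3] [0.662 0.136 0.006] [ 18.
[... 520 characters left out ...]
45.5] [ 0.342 -0.463  0.155] [130. 107.  14.]
side lever_top [346.6, 162.3, 44.9, 55.7] 0.59 [368.3 194.9 368.8 191.2] [ 0.424 -0.241  0.155] [193. 176. 168.]
side control_box [347.6, 164.6, 44.0, 56.2] 0.91 [368.1 195.3 368.9 191.6] [ 0.432 -0.401  0.025] [188. 176. 167.]
side control_box [342.0, 202.2, 55.0, 66.4] 0.76 [367.8 238.7 369.7 233.9] [ 0.411 -0.22   0.025] [ 32. 129.  57.]
side control_box [381.4, 131.0, 39.4, 57.2] 0.74 [402.4 164.9 403.3 159.2] [ 0.341 -0.581  0.025] [26. 88. 39.]
hub [0.84901285 0.01822154 0.18      ] [0.84795659 0.01793224 0.17219028]
lever cream [ 0.43058343 -0.36950206  0.14409908] [ 0.4307428  -0.36651869  0.155     ] [ 0.42961617 -0.35450122  0.155     ]
```

View pics/crop.png

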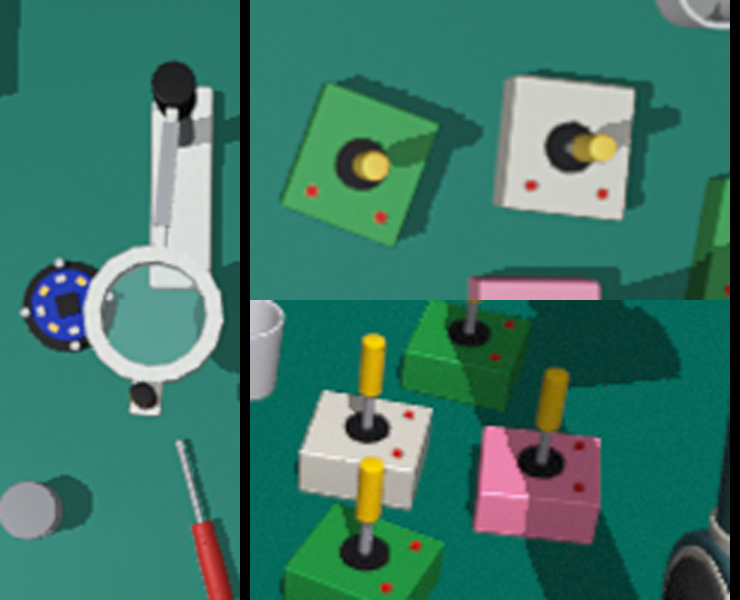

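The crop confirms it: the cream box has its collar at top-view pixel (436,279) and lever top at (448,279), with green and pink neighbours. The knob is at (269.6,225). Now I work out the first reach.

```bash
cat >> h.py <<'E'
def units(xyz,yaw):
    "shift/spin in move units from current pose; yaw = world angle of tool x (tool down)"
    s=manip.sense();R=np.array(s["tcp_rot"]);d=R.T@(np.array(xyz)-s["eef_pos"])/.025
    y0=np.arctan2(R[1,0],R[0,0]);return np.round(d,2),round(np.degrees(y0-yaw)/6,2)
E
python3 - <<'E'
from h import *
c=shot("top")
print(onz(c,(269.6,225),.21),onz(c,(282.5,93),.18))
k=onz(c,(269.6,225),.21)
p=np.array([.848,.018]);d=p-k[:2];yaw=np.arctan2(d[1],d[0]);print(np.linalg.norm(d),yaw)
print(units([*(p-.3*d/np.linalg.norm(d)),.26],yaw))
# box edges
for q in((503,76),(635,88),(622,220),(497,208)):
    print(onz(c,(330+(q[0]-250)/3,230+q[1]/3),.05))
E
```

```text
[0.5422571  0.03970288 0.21      ] [0.84666935 0.01931031 0.18      ]
0.30651221347519125 -0.07086523484233301
(array([ 21.15, -20.91,  -1.15]), np.float64(4.04))
[ 0.48832638 -0.30836594  0.05      ]
[ 0.47998299 -0.41867711  0.05      ]
[ 0.37055536 -0.40750067  0.05      ]
[ 0.37906536 -0.30364576  0.05      ]
```

move_arm(
  moves=[
    {"dx": 0,"dy": 0,"dz": -1.1,"spin": 0},
    {"dx": 21.15,"dy": -20.9,"dz": -1.15,"spin": 4.04},
    {"dx": 21.15,"dy": -20.9,"dz": -1.15,"spin": 4.04},
    {"dx": 21.15,"dy": -20.9,"dz": -1.15,"spin": 4.04},
    {"dx": 21.15,"dy": -20.9,"dz": -1.15,"spin": 4.04},
    {"dx": 21.15,"dy": -20.9,"dz": -1.15,"spin": 4.04},
    {"dx": 21.15,"dy": -20.9,"dz": -1.15,"spin": 4.04},
    {"dx": 21.15,"dy": -20.9,"dz": -1.15,"spin": 4.04},
    {"dx": 21.15,"dy": -20.9,"dz": -1.15,"spin": 4.04},
    {"dx": 21.15,"dy": -20.9,"dz": -1.15,"spin": 4.04},
    {"dx": 21.15,"dy": -20.9,"dz": -1.15,"spin": 4.04},
    {"dx": 21.15,"dy": -20.9,"dz": -1.15,"spin": 4.04},
    {"dx": 21.15,"dy": -20.9,"dz": -1.15,"spin": 4.04},
    {"dx": 21.15,"dy": -20.9,"dz": -1.15,"spin": 4.04},
    {"dx": 21.15,"dy": -20.9,"dz": -1.15,"spin": 4.04},
    {"dx": 21.15,"dy": -20.9,"dz": -1.15,"spin": 4.04},
    {"dx": 21.15,"dy": -20.9,"dz": -1.15,"spin": 4.04},
    {"dx": 21.15,"dy": -20.9,"dz": -1.15,"spin": 4.04},
    {"dx": 21.15,"dy": -20.9,"dz": -1.15,"spin": 4.04},
    {"dx": 21.15,"dy": -20.9,"dz": -1.15,"spin": 4.04},
  ],
  grip=1,
)

```text
t: 3.95
eef_pos: [0.5485, 0.0378, 0.2601]
tcp_rot: [[0.997, -0.073, -0.0], [-0.073, -0.997, -0.0], [-0.0, 0.0, -1.0]]
contact_force: [-0.4, 0.2, -0.5]
gripper_width: 0.996
grip_force: 0.0
```

Run:
```python
from h import *
c=shot("wrist");save(c,"w1.png")
for k,z in(("swing_knob",.188),("swing",.158),("red_board",0)):
    for r in pinpoint("wrist",k)[:2]: print(k,np.round(r["pixel"]),round(r["confidence"],2),np.round(onz(c,r["pixel"],z),3))
s=manip.sense();print(s["t"],s["eef_pos"],np.round(s["tcp_rot"],3))
```

```text
swing_knob [314. 250.] 0.86 [0.547 0.042 0.188]
swing [320. 117.] 0.87 [0.627 0.032 0.158]
red_board [454.  70.] 0.91 [ 0.672 -0.118  0.   ]
red_board [ 55. 116.] 0.32 [0.677 0.368 0.   ]
4.15 [0.54874344 0.03806059 0.26019899] [[ 0.997 -0.073  0.   ]
 [-0.073 -0.997 -0.   ]
 [ 0.     0.    -1.   ]]
```

View pics/w1.png

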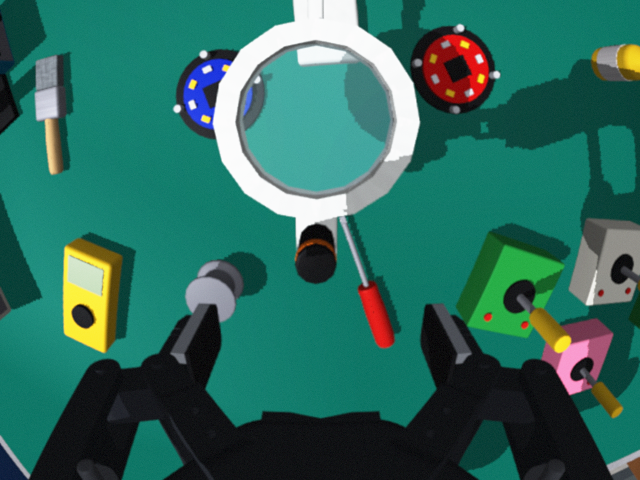

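The wrist view shows the knob at (316,262), just ahead of the open fingers, the lens at (318,117) and the red board at (455,68). All three agree with the top view. Descending.

move_arm(
  moves=[
    {"dz": 1.5},
    {"dz": 3.25},
    {"dz": 3.25},
    {"dz": 3.25},
    {"dz": 3.25},
  ],
)

```text
$.moves[0]: bad value
```

move_arm(
  moves=[
    {"dz": 0},
    {"dz": 0},
    {"dz": 0},
    {"dz": 0},
    {"dz": 0},
    {"dz": 0},
    {"dz": 0},
    {"dz": 0},
    {"dz": 0},
    {"dz": 0},
  ],
  grip=0,
  squeeze=25,
)

```text
$.moves[0]: bad value
```

Run:
```python
from h import *
p=np.array([.848,.018]);b=np.array([.672,-.118]);s=manip.sense();e=s["eef_pos"];print(e,s["gripper_width"])
d=p-e[:2];r=np.linalg.norm(d);a0=np.arctan2(d[1],d[0]);a1=np.arctan2(*(p-b)[::-1]);print(r,a0,a1)
R=np.array(s["tcp_rot"]);y0=np.arctan2(R[1,0],R[0,0])
N=12
for i in range(1,N+1):
    a=a0+(a1-a0)*i/N; print(units([*(p-r*np.array([np.cos(a),np.sin(a)])),e[2]],y0+a-a0))
```

```text
[0.54874344 0.03806059 0.26019899] 1.002546169692925
0.29992818056774906 -0.06693463097287587 0.6578886051822102
(array([0.03, 0.72, 0.  ]), np.float64(-0.58))
(array([0.1 , 1.45, 0.  ]), np.float64(-1.15))
(array([0.21, 2.16, 0.  ]), np.float64(-1.73))
(array([0.37, 2.87, 0.  ]), np.float64(-2.31))
(array([0.56, 3.57, 0.  ]), np.float64(-2.88))
(array([0.8 , 4.25, 0.  ]), np.float64(-3.46))
(array([1.09, 4.92, 0.  ]), np.float64(-4.04))
(array([1.41, 5.57, 0.  ]), np.float64(-4.61))
(array([1.77, 6.19, 0.  ]), np.float64(-5.19))
(array([2.16, 6.8 , 0.  ]), np.float64(-5.77))
(array([2.6 , 7.38, 0.  ]), np.float64(-6.34))
(array([3.06, 7.94, 0.  ]), np.float64(-6.92))
```

All four fields are required in each row.

move_arm(
  moves=[
    {"dx": 0,"dy": 0,"dz": 1.5,"spin": 0},
    {"dx": 0,"dy": 0,"dz": 3.25,"spin": 0},
    {"dx": 0,"dy": 0,"dz": 3.25,"spin": 0},
    {"dx": 0,"dy": 0,"dz": 3.25,"spin": 0},
  ],
)

```text
t: 4.55
eef_pos: [0.5481, 0.0387, 0.1785]
tcp_rot: [[0.997, -0.072, -0.002], [-0.072, -0.997, -0.0], [-0.002, 0.0, -1.0]]
contact_force: [-0.5, -0.2, 0.5]
gripper_width: 1.001
grip_force: 0.0
```

move_arm(
  moves=[
    {"dx": 0,"dy": 0,"dz": 0,"spin": 0},
    {"dx": 0,"dy": 0,"dz": 0,"spin": 0},
    {"dx": 0,"dy": 0,"dz": 0,"spin": 0},
    {"dx": 0,"dy": 0,"dz": 0,"spin": 0},
    {"dx": 0,"dy": 0,"dz": 0,"spin": 0},
    {"dx": 0,"dy": 0,"dz": 0,"spin": 0},
    {"dx": 0,"dy": 0,"dz": 0,"spin": 0},
    {"dx": 0,"dy": 0,"dz": 0,"spin": 0},
    {"dx": 0,"dy": 0,"dz": 0,"spin": 0},
    {"dx": 0,"dy": 0,"dz": 0,"spin": 0},
  ],
  grip=0,
  squeeze=25,
)

```text
t: 5.55
eef_pos: [0.5496, 0.0392, 0.18]
tcp_rot: [[0.997, -0.071, 0.002], [-0.071, -0.997, 0.0], [0.002, -0.0, -1.0]]
contact_force: [-0.4, 0.5, 5.2]
gripper_width: 0.271
grip_force: 25.2
```

move_arm(
  moves=[
    {"dx": 0.03,"dy": 0.72,"dz": 0,"spin": -0.58},
    {"dx": 0.1,"dy": 1.45,"dz": 0,"spin": -1.15},
    {"dx": 0.21,"dy": 2.16,"dz": 0,"spin": -1.73},
    {"dx": 0.37,"dy": 2.87,"dz": 0,"spin": -2.31},
    {"dx": 0.56,"dy": 3.57,"dz": 0,"spin": -2.88},
    {"dx": 0.8,"dy": 4.25,"dz": 0,"spin": -3.46},
    {"dx": 1.09,"dy": 4.92,"dz": 0,"spin": -4.04},
    {"dx": 1.41,"dy": 5.57,"dz": 0,"spin": -4.61},
    {"dx": 1.77,"dy": 6.19,"dz": 0,"spin": -5.19},
    {"dx": 2.16,"dy": 6.8,"dz": 0,"spin": -5.77},
    {"dx": 2.6,"dy": 7.38,"dz": 0,"spin": -6.34},
    {"dx": 3.06,"dy": 7.94,"dz": 0,"spin": -6.92},
    {"dx": 3.06,"dy": 7.94,"dz": 0,"spin": -6.92},
    {"dx": 3.06,"dy": 7.94,"dz": 0,"spin": -6.92},
    {"dx": 3.06,"dy": 7.94,"dz": 0,"spin": -6.92},
  ],
)

```text
t: 7.05
eef_pos: [0.6124, -0.1641, 0.1801]
tcp_rot: [[0.794, 0.607, 0.003], [0.607, -0.794, -0.0], [0.002, 0.002, -1.0]]
contact_force: [3.0, 0.6, 4.6]
gripper_width: 0.271
grip_force: 25.6
```

Run:
```python
from h import *
for n in("top","side","wrist"):
    c=shot(n); save(c,n+"2.png")
    for k,z in(("swing",.158),("red_board",0.),("swing_knob",.188)):
        for r in pinpoint(n,k)[:2]: print(n,k,np.round(r["pixel"]),round(r["confidence"],2),np.round(onz(c,r["pixel"],z),4))
    if n!="wrist":
        a=c["img"][140:260,290:390] if n=="top" else c["img"][180:300,190:350]; c["img"]=cv2.resize(a,None,fx=5,fy=5,interpolation=2);save(c,n+"2c.png")
```

```text
top swing [344. 172.] 0.79 [ 0.6737 -0.1243  0.158 ]
top swing_knob [362. 197.] 0.82 [ 0.6112 -0.1619  0.188 ]
side swing [264. 209.] 0.88 [ 0.6706 -0.126   0.158 ]
side red_board [267. 258.] 0.75 [ 0.6727 -0.1104  0.    ]
side red_board [227. 291.] 0.44 [0.7425 0.0189 0.    ]
side swing_knob [293. 189.] 0.87 [ 0.6078 -0.1776  0.188 ]
wrist swing [323. 126.] 0.95 [ 0.6735 -0.1181  0.158 ]
wrist red_board [320. 122.] 0.4 [ 0.6706 -0.1181  0.    ]
wrist swing_knob [320. 323.] 0.73 [ 0.6095 -0.1652  0.188 ]
```

View pics/top2c.png

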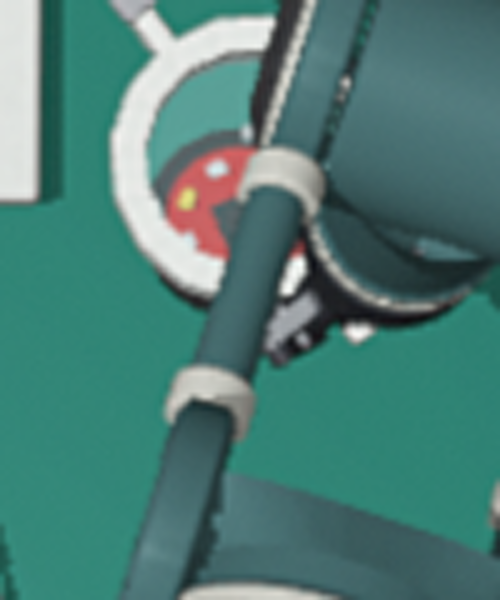

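View pics/side2c.png

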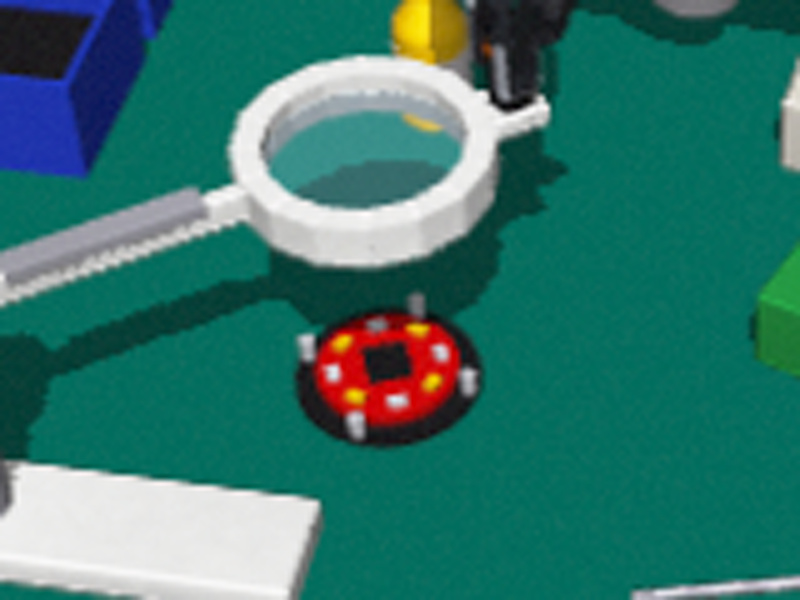

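The side view shows the lens ring centre near (263,210) and the red board at (268,255), which puts both at about (0.672,-0.12). That looks centred, so I let go, rise and check with a clear view.

move_arm(
  moves=[
    {"dx": 0,"dy": 0,"dz": 0,"spin": 0},
    {"dx": 0,"dy": 0,"dz": 0,"spin": 0},
    {"dx": 0,"dy": 0,"dz": 0,"spin": 0},
    {"dx": 0,"dy": 0,"dz": 0,"spin": 0},
    {"dx": 0,"dy": 0,"dz": 0,"spin": 0},
    {"dx": 0,"dy": 0,"dz": 0,"spin": 0},
    {"dx": 0,"dy": 0,"dz": 0,"spin": 0},
    {"dx": 0,"dy": 0,"dz": -1.0,"spin": 0},
    {"dx": 0,"dy": 0,"dz": -2.5,"spin": 0},
    {"dx": 0,"dy": 0,"dz": -4.0,"spin": 0},
    {"dx": 0,"dy": 0,"dz": -4.0,"spin": 0},
    {"dx": 0,"dy": 0,"dz": -4.0,"spin": 0},
  ],
  grip=1,
)

```text
t: 8.85
eef_pos: [0.6119, -0.1647, 0.2806]
tcp_rot: [[0.794, 0.608, 0.003], [0.608, -0.794, -0.001], [0.002, 0.003, -1.0]]
contact_force: [-0.1, -0.1, -0.7]
gripper_width: 1.0
grip_force: 0.0
```

Run:
```python
from h import *
for n in("side","wrist"):
    c=shot(n)
    h=cv2.cvtColor(c["img"],cv2.COLOR_RGB2HSV)
    if n=="wrist": save(c,"w3.png")
    for k,z in(("swing",.158),("red_board",0.),("swing_knob",.188),("lever_top",.155),("control_box",0)):
        for r in pinpoint(n,k)[:3]: print(n,k,np.round(r["pixel"]),round(r["confidence"],2),np.round(onz(c,r["pixel"],z),4))
    for r in cut_out(n,"red_board")[:1]:
        e=r["extent"];print(e,onz(c,(e[0]+e[2]/2,e[1]+e[3]/2),.006))
s=manip.sense();print(s["t"],s["eef_pos"],s["contact_force"]);
```

```text
side swing [265. 206.] 0.78 [ 0.6719 -0.1385  0.158 ]
side red_board [268. 257.] 0.94 [ 0.6709 -0.1133  0.    ]
side red_board [229. 290.] 0.32 [0.7388 0.014  0.    ]
side swing_knob [291. 191.] 0.62 [ 0.6121 -0.1689  0.188 ]
side lever_top [373. 164.] 0.7 [ 0.4249 -0.3594  0.155 ]
side lever_top [434. 172.] 0.7 [ 0.2602 -0.3497  0.155 ]
side lever_top [373. 203.] 0.62 [ 0.4091 -0.1961  0.155 ]
side control_box [406. 173.] 0.82 [ 0.3285 -0.5446  0.    ]
side control_box [369. 208.] 0.78 [ 0.4271 -0.3581  0.    ]
side control_box [428. 218.] 0.77 [ 0.2553 -0.3403  0.    ]
[255.0, 246.1, 25.8, 18.3] [ 0.67038721 -0.11405847  0.006     ]
wrist swing [324. 116.] 0.57 [ 0.6745 -0.1169  0.158 ]
wrist swing_knob [322. 240.] 0.68 [ 0.61   -0.1649  0.188 ]
wrist lever_top [221. 393.] 0.68 [ 0.4125 -0.1917  0.155 ]
wrist control_box [277. 423.] 0.97 [ 0.2589 -0.3422 -0.    ]
wrist control_box [249. 313.] 0.89 [ 0.4147 -0.1922  0.    ]
wrist control_box [360. 364.] 0.86 [ 0.4384 -0.3656  0.    ]
9.55 [ 0.61110957 -0.16438893  0.27874551] [-0.18113106 -0.38211019  0.06657386]
```

View pics/w3.png

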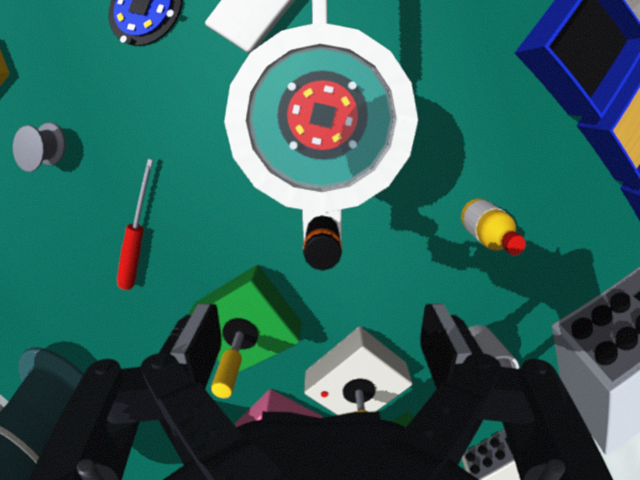

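The wrist view shows the red board (323,115) centred in the lens ring (321,117). I check that numerically and work out the lever reach.

Run:
```python
from h import *
c=shot("wrist")
print("lens",onz(c,(321,117),.164),"board",onz(c,(323,115),.006))
print("lever",onz(c,(358,390),.05))
print(units([.431,-.364,.235],-.085),manip.sense()["t"])
```

```text
lens [ 0.67350978 -0.1163131   0.164     ] board [ 0.67437137 -0.11828829  0.006     ]
lever [ 0.43092628 -0.36380219  0.05      ]
(array([-10.57,   1.96,   1.75]), np.float64(7.05)) 9.6
```

Lens and board agree within about 2 mm. Moving over the cream box's lever, with the fingers part-open to straddle it.

move_arm(
  moves=[
    {"dx": -2,"dy": 0.4,"dz": 0,"spin": 1.2},
    {"dx": -4,"dy": 0.8,"dz": 0.5,"spin": 2.4},
    {"dx": -6,"dy": 1.2,"dz": 1,"spin": 3.6},
    {"dx": -8,"dy": 1.5,"dz": 1.5,"spin": 4.8},
    {"dx": -10,"dy": 1.8,"dz": 1.75,"spin": 6},
    {"dx": -10.57,"dy": 1.96,"dz": 1.75,"spin": 7.05},
    {"dx": -10.57,"dy": 1.96,"dz": 1.75,"spin": 7.05},
    {"dx": -10.57,"dy": 1.96,"dz": 1.75,"spin": 7.05},
    {"dx": -10.57,"dy": 1.96,"dz": 1.75,"spin": 7.05},
  ],
  grip=0.65,
)

```text
t: 10.5
eef_pos: [0.4319, -0.3633, 0.2354]
tcp_rot: [[0.997, -0.083, 0.001], [-0.083, -0.997, 0.0], [0.001, -0.0, -1.0]]
contact_force: [-0.5, 0.1, 0.3]
gripper_width: 0.649
grip_force: 0.0
```

Run:
```python
from h import *
c=shot("wrist");save(c,"w4.png")
for r in pinpoint("wrist","lever_top")[:4]: print(np.round(r["pixel"]),round(r["confidence"],2),np.round(onz(c,r["pixel"],.155),4))
s=manip.sense();print(s["t"],s["eef_pos"],s["gripper_width"]);
```

```text
[320. 247.] 0.95 [ 0.4294 -0.3624  0.155 ]
[ 96. 281.] 0.86 [ 0.4145 -0.1891  0.155 ]
[538. 325.] 0.67 [ 0.3455 -0.5332  0.155 ]
[307. 427.] 0.65 [ 0.263  -0.3372  0.155 ]
10.6 [ 0.4321202  -0.36308141  0.23535028] 0.6501280662854326
```

View pics/w4.png

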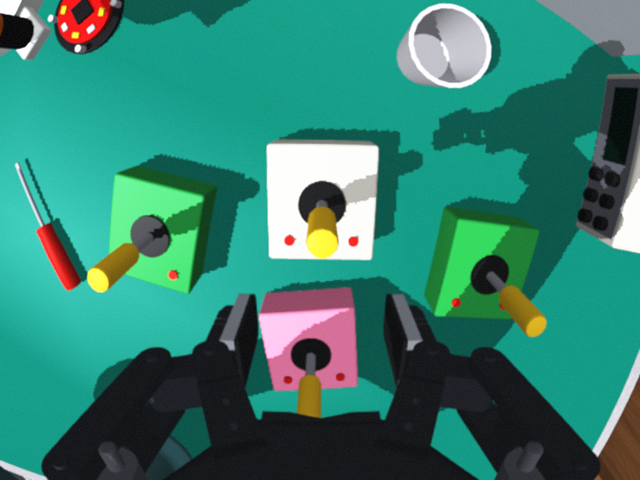

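The wrist view shows the cream box's lever at (321,245), centred between the finger planes. I descend, then push right gradually.

move_arm(
  moves=[
    {"dx": -0.05,"dy": 0,"dz": 1.5,"spin": 0},
    {"dx": -0.05,"dy": 0,"dz": 3,"spin": 0},
    {"dx": -0.05,"dy": 0,"dz": 4.7,"spin": 0},
    {"dx": -0.05,"dy": 0,"dz": 4.7,"spin": 0},
    {"dx": -0.05,"dy": 0,"dz": 4.7,"spin": 0},
  ],
)

```text
t: 11.1
eef_pos: [0.43, -0.3628, 0.1173]
tcp_rot: [[0.997, -0.083, -0.001], [-0.083, -0.997, 0.002], [-0.002, -0.001, -1.0]]
contact_force: [0.4, 0.3, 0.8]
gripper_width: 0.651
grip_force: 0.0
```

move_arm(
  moves=[
    {"dx": 0,"dy": 0.4,"dz": 0,"spin": 0},
    {"dx": 0,"dy": 0.8,"dz": 0,"spin": 0},
    {"dx": 0,"dy": 1.2,"dz": 0,"spin": 0},
    {"dx": 0,"dy": 1.5,"dz": 0,"spin": 0},
    {"dx": 0,"dy": 1.7,"dz": 0,"spin": 0},
    {"dx": 0,"dy": 1.85,"dz": 0,"spin": 0},
    {"dx": 0,"dy": 1.85,"dz": 0,"spin": 0},
    {"dx": 0,"dy": 1.85,"dz": 0,"spin": 0},
  ],
)

```text
t: 11.9
eef_pos: [0.4259, -0.4098, 0.1176]
tcp_rot: [[0.996, -0.085, -0.0], [-0.085, -0.996, 0.0], [-0.0, -0.0, -1.0]]
contact_force: [1.8, 3.2, 3.7]
gripper_width: 0.654
grip_force: 1.9
```

Run:
```python
from h import *
c=shot("side")
c["img"]=cv2.resize(c["img"][120:240,310:450],None,fx=5,fy=5,interpolation=2)[:600,:800];save(c,"s5.png")
s=manip.sense();print(s["t"],s["eef_pos"],s["contact_force"],s["torque"])
```

```text
11.95 [ 0.42593355 -0.40972821  0.11763016] [2.0988382  2.41174411 3.89140795] [ 0.53557569 -0.29672852 -0.04540377]
```

View pics/s5.png

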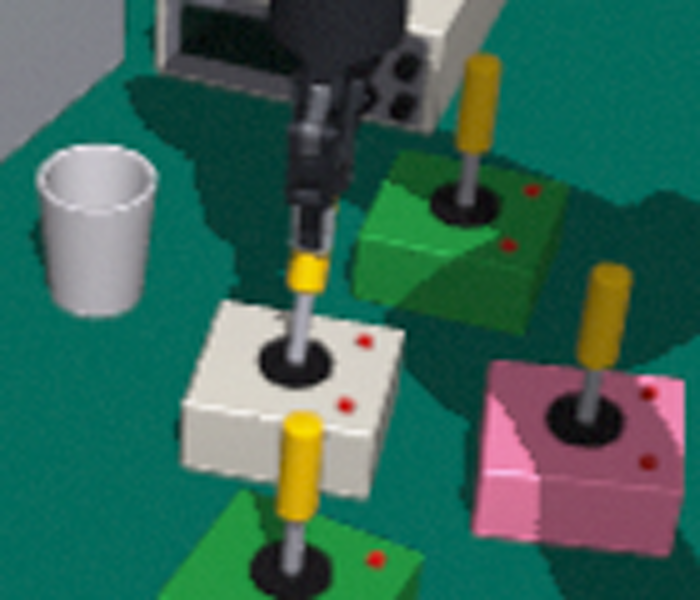

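The side view shows the lever at crop (308,270), leaning away from the camera, i.e. to the robot's right. I push on until the force shows the stop.

move_arm(
  moves=[
    {"dx": 0,"dy": 0.12,"dz": 0,"spin": 0},
    {"dx": 0,"dy": 0.12,"dz": 0,"spin": 0},
    {"dx": 0,"dy": 0.12,"dz": 0,"spin": 0},
  ],
)

```text
t: 12.25
eef_pos: [0.4255, -0.4125, 0.1172]
tcp_rot: [[0.996, -0.085, -0.0], [-0.085, -0.996, 0.001], [-0.0, -0.001, -1.0]]
contact_force: [1.9, 3.8, 1.6]
gripper_width: 0.65
grip_force: 1.8
```

move_arm(
  moves=[
    {"dx": 0,"dy": 0.12,"dz": 0,"spin": 0},
    {"dx": 0,"dy": 0.12,"dz": 0,"spin": 0},
    {"dx": 0,"dy": 0.12,"dz": 0,"spin": 0},
  ],
)

```text
t: 12.55
eef_pos: [0.4249, -0.4154, 0.1169]
tcp_rot: [[0.996, -0.085, -0.001], [-0.085, -0.996, 0.001], [-0.001, -0.001, -1.0]]
contact_force: [2.7, 4.1, 0.1]
gripper_width: 0.651
grip_force: 1.9
```

move_arm(
  moves=[
    {"dx": 0,"dy": 0.12,"dz": 0,"spin": 0},
    {"dx": 0,"dy": 0.12,"dz": 0,"spin": 0},
    {"dx": 0,"dy": 0.12,"dz": 0,"spin": 0},
  ],
)

```text
t: 12.85
eef_pos: [0.4245, -0.4184, 0.117]
tcp_rot: [[0.996, -0.085, -0.001], [-0.085, -0.996, 0.001], [-0.001, -0.001, -1.0]]
contact_force: [0.3, 4.6, -0.9]
gripper_width: 0.649
grip_force: 1.9
```

move_arm(
  moves=[
    {"dx": 0,"dy": 0.12,"dz": 0,"spin": 0},
    {"dx": 0,"dy": 0.12,"dz": 0,"spin": 0},
    {"dx": 0,"dy": 0.12,"dz": 0,"spin": 0},
  ],
)

```text
t: 13.15
eef_pos: [0.4244, -0.4194, 0.1168]
tcp_rot: [[0.996, -0.085, -0.002], [-0.085, -0.996, 0.005], [-0.002, -0.005, -1.0]]
contact_force: [1.4, 10.1, 1.6]
gripper_width: 0.651
grip_force: 4.7
```

move_arm(
  moves=[
    {"dx": 0,"dy": 0.12,"dz": 0,"spin": 0},
    {"dx": 0,"dy": 0.12,"dz": 0,"spin": 0},
    {"dx": 0,"dy": 0.12,"dz": 0,"spin": 0},
  ],
)

```text
t: 13.45
eef_pos: [0.4242, -0.4199, 0.1164]
tcp_rot: [[0.996, -0.086, -0.002], [-0.085, -0.996, 0.01], [-0.003, -0.01, -1.0]]
contact_force: [2.5, 16.8, 3.7]
gripper_width: 0.649
grip_force: 8.2
```

At the stop. I hold for over a second, ease back to the middle and rise.

move_arm(
  moves=[
    {"dx": 0,"dy": -0.1,"dz": 0,"spin": 0},
    {"dx": 0,"dy": -0.1,"dz": 0,"spin": 0},
    {"dx": 0,"dy": -0.1,"dz": 0,"spin": 0},
    {"dx": 0,"dy": -0.1,"dz": 0,"spin": 0},
    {"dx": 0,"dy": -0.1,"dz": 0,"spin": 0},
    {"dx": 0,"dy": -0.1,"dz": 0,"spin": 0},
    {"dx": 0,"dy": -0.1,"dz": 0,"spin": 0},
    {"dx": 0,"dy": -0.1,"dz": 0,"spin": 0},
    {"dx": 0,"dy": -0.1,"dz": 0,"spin": 0},
    {"dx": 0,"dy": -0.1,"dz": 0,"spin": 0},
    {"dx": 0,"dy": -0.1,"dz": 0,"spin": 0},
    {"dx": 0,"dy": -0.1,"dz": 0,"spin": 0},
    {"dx": 0,"dy": -0.1,"dz": 0,"spin": 0},
    {"dx": 0,"dy": -0.1,"dz": 0,"spin": 0},
  ],
)

```text
t: 14.85
eef_pos: [0.4243, -0.4195, 0.1167]
tcp_rot: [[0.996, -0.085, -0.002], [-0.085, -0.996, 0.006], [-0.002, -0.005, -1.0]]
contact_force: [0.6, 10.8, 1.5]
gripper_width: 0.65
grip_force: 5.2
```

move_arm(
  moves=[
    {"dx": 0,"dy": -0.2,"dz": 0,"spin": 0},
    {"dx": 0,"dy": -0.4,"dz": 0,"spin": 0},
    {"dx": 0,"dy": -0.6,"dz": 0,"spin": 0},
    {"dx": 0,"dy": -0.8,"dz": 0,"spin": 0},
    {"dx": 0,"dy": -1.0,"dz": 0,"spin": 0},
    {"dx": 0,"dy": -1.2,"dz": 0,"spin": 0},
    {"dx": 0,"dy": -1.4,"dz": 0,"spin": 0},
    {"dx": 0,"dy": -1.6,"dz": 0,"spin": 0},
    {"dx": 0,"dy": -1.8,"dz": 0,"spin": 0},
    {"dx": 0,"dy": -2.0,"dz": 0,"spin": 0},
    {"dx": 0,"dy": -2.2,"dz": 0,"spin": 0},
    {"dx": 0,"dy": -2.35,"dz": 0,"spin": 0},
    {"dx": 0,"dy": -2.35,"dz": 0,"spin": 0},
    {"dx": 0,"dy": -2.35,"dz": -1.5,"spin": 0},
    {"dx": 0,"dy": -2.35,"dz": -3,"spin": 0},
    {"dx": 0,"dy": -2.35,"dz": -5,"spin": 0},
    {"dx": 0,"dy": -2.35,"dz": -5,"spin": 0},
    {"dx": 0,"dy": -2.35,"dz": -5,"spin": 0},
  ],
)

```text
t: 16.65
eef_pos: [0.4308, -0.3649, 0.2449]
tcp_rot: [[0.996, -0.085, 0.003], [-0.085, -0.996, -0.003], [0.004, 0.003, -1.0]]
contact_force: [0.1, -0.3, -1.4]
gripper_width: 0.649
grip_force: 0.0
```

Run:
```python
from h import *
for n in("top","side","wrist"):
    c=shot(n)
    for k,z in(("swing",.158),("red_board",0.),("lever_top",.155)):
        for r in pinpoint(n,k)[:3]: print(n,k,np.round(r["pixel"]),round(r["confidence"],2),np.round(onz(c,r["pixel"],z),4))
    if n=="wrist": save(c,"w6.png")
s=manip.sense();print(s["t"],s["eef_pos"],s["contact_force"])
```

```text
top swing [342. 170.] 0.65 [ 0.6759 -0.1192  0.158 ]
top lever_top [520. 317.] 0.56 [ 0.3476 -0.53    0.155 ]
top lever_top [371. 287.] 0.44 [ 0.4092 -0.1891  0.155 ]
side swing [262. 209.] 0.82 [ 0.6763 -0.1255  0.158 ]
side swing [335. 359.] 0.17 [0.4343 0.2695 0.158 ]
side red_board [268. 257.] 0.6 [ 0.6712 -0.1132  0.    ]
side lever_top [372. 202.] 0.69 [ 0.4123 -0.1976  0.155 ]
side lever_top [370. 165.] 0.53 [ 0.4329 -0.3521  0.155 ]
side lever_top [430. 174.] 0.52 [ 0.2693 -0.3415  0.155 ]
wrist red_board [88. 11.] 0.97 [ 0.6742 -0.1129  0.    ]
wrist lever_top [321. 239.] 0.93 [ 0.43   -0.3637  0.155 ]
wrist lever_top [306. 421.] 0.88 [ 0.2608 -0.336   0.155 ]
wrist lever_top [ 99. 274.] 0.73 [ 0.4148 -0.1888  0.155 ]
17.25 [ 0.42973734 -0.36377899  0.24221784] [ 0.28929787  0.15224805 -0.49243388]
```

View pics/w6.png

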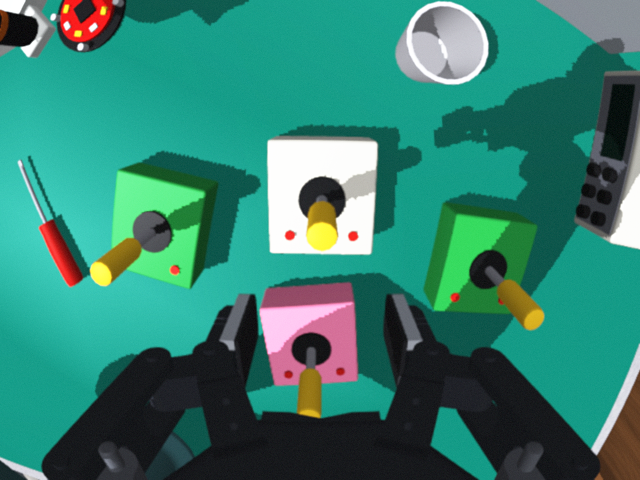

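The lever is back upright at (321,237), the lens is unmoved, and the gripper touches nothing. Handing in.

```bash
python3 -c "
from station import ticket
print(ticket.close_job())"
```

```text
the job is handed in; nothing more can be done
None
```

I handed the job in; no verdict came back. The lens sits about 2 mm off the red board's centre, and the cream box's lever was held fully right for about 1.5 s, then eased back upright.

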